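# Square a glued card pack in a ratchet clamp, then release it

### The job

A banded pack of cards with freshly glued edges lies askew in the bench ratchet clamp. Pump the clamp's trigger until the jaw presses the pack square against the fence and the ratchet holds it firmly, with the jaw's sprung pad clearly pushed in but well short of its stop, take the hand off and let it stand clamped like that for a second or two; then press the release button so that the jaw runs fully back and the pack is left lying square at the fence. Work only the trigger and the release button: touch neither the pack nor the jaw, and leave the things lying round the clamp where they are.

Things in the scene. Friction and masses are not known exactly. Their poses are not given: they have to be found in the camera images.
- clamp: Bench ratchet clamp fixed to the table; plywood base 290 x 170 x 8 mm (x -135 to 155, y -75 to 95 mm). Origin on the table; +x runs from the trigger head to the fence, +y is the release side, z up. Grey head: two cheeks, x -110 to -26, y within 38, top z = 70 mm. Behind it an upright black fixed handle, x -121 to -103, 22 mm wide, top z = 133 mm.
- fence (a point): Rearmost place of the face of the fence's grey facing plate (110 mm wide, z 11 to 47 mm), at clamp x = 120 mm, z = 29 mm. The plate is set by studs: its face really stands 0 to 12 mm nearer the jaw than this point; this differs each time and is not measured. It does not move in use.
- jaw: Sliding jaw on a toothed bar under the head. Origin and axes equal the clamp's when fully back, so its x there is the advance, 0 to 50 mm. Grey block x -14 to 8, 84 mm wide, z 10 to 52 mm. The ratchet holds in steps of 5 mm (10 N of squeeze a step): when the trigger is let go the jaw falls back to the last step passed. Released, a spring of 2.5 to 3.5 N draws it back.
- pad_mount (a point): Middle of the face of the jaw's black sprung pad (90 mm wide, z 11 to 43 mm) when not pushed in, at jaw x = 31 mm; this point moves with the jaw, not with the pad. The pad yields 2 N per mm and meets its stop at 13 mm (26 N: too much). 5 to 20 N must be held. Stopping a stroke at 16 to 19 N of squeeze leaves 5 to 19 N held. How far it is pushed in is not measured.
- pack: The pack to be squared: banded white cards, 56 mm along x, 86 mm along y, 33 mm high, lying on the clamp's base between pad and fence, turned by up to 0.15 rad. Origin: centre of its underside. Square, its axes are parallel to the clamp's and its +x face lies against the fence facing. Not to be touched.
- trigger_grip (a point): Middle of the front (jaw side) face of the upright black trigger, a bar 24 mm wide, 13 thick, with a rounded end, 58 mm up the bar from the pivot (bar ends at 76 mm). At rest at clamp x = -40, z = 117 mm, leaning 0.325 rad towards the fence, so a straight finger first meets its end (x = -34). Push it in clamp -x with shut fingertips in front of it; it springs back.
- trigger_pivot (a point): Trigger pivot, axis along clamp y, at clamp x = -65, z = 64 mm. Stroke q 0 to 0.70 rad (hard stop); the jaw moves from q = 0.21 on, two steps (10 mm) by 0.61. Let it fully back for each stroke. Push (N) = torque / height of contact over the pivot; torque = 0.09 + 0.1 q + (0.0305 - 0.0095 q)(squeeze + 2 to 4.5 N drag) N m: at 60 mm up, 4 N free and about 0.45 N more per N of squeeze.
- glue_stick: Bystander: glue stick standing beside the clamp, 24 mm across, 86 mm high. Origin: centre of its foot. Leave alone.
- other_pack: Bystander: a thinner banded pack, 56 x 86 x 23 mm, beside the clamp. Origin: centre of underside. Leave alone.
- bone_folder: Bystander: flat bone folder, 24 x 162 x 8 mm, beside the clamp. Origin: centre of underside. Leave alone.
- release_top (a point): Centre of the top of the round black release button, 26 mm across, on a grey housing left of the head; up, it is at clamp x = -95, y = 80, z = 95 mm. Press straight down: under load it needs 8 to 16 N for the first 2 to 3 mm, then about 2 N; stop at 8 mm. Kept down 4 to 8 mm, with the trigger fully back, the jaw runs home within a second. It springs up again.

How it is judged:
By the outcome, as a careful person would: the job done as asked, in the order asked, and still so for the second after the job is handed in, with the robot touching nothing.
It also fails if it takes over 69 s, if anything falls off the work surface, if the arm or the gripper's body presses on something with over 40 N, if the wrist force passes 120 N, or if a joint passes its speed limit or range.

### The arm

A 6-joint arm with a two-finger parallel gripper is mounted at the origin on the work surface; the furniture and walls round the work are solid. World frame = base frame: x ahead of the robot, y to its left, z up, the work surface at z = 0. Lengths are in mm, angles in rad, forces in N, time in s.
With the tool pointing down it reaches from about 350 to 850 mm from the base axis. Payload 8.1 kg.
Tool frame: the origin (TCP) lies between the finger pads; the fingertips stand 17 mm ahead of it and the grasp point (between the pads) lies 2 mm behind it; z points along the fingers, y is the direction in which the jaws open and shut (so a half turn about z gives the same grasp; the last joint's range is limited). The gripper opens to 85 mm and grips with 20 to 120 N. Pads are 22 mm wide; open, the fingers measure 114 mm over their backs; the gripper's body (76 mm by 85 mm) begins 54 mm behind the grasp point. The pads swing forward as they close: fully open they stand 13 mm farther back than shut.
Start: joints at [1.21, 0.13, 1.488, -0, 1.523, -0.085], TCP at [163.368, 577.336, 248.292] pointing down, gripper open.
Joint ranges: [-2.96, 2.96], [-0.89, 2.26], [0.02, 2.5], [-1.34, 4.48], [0, 2.73], [-2.66, 2.66]. Speed limits (rad/s): [2.39, 2.39, 2.79, 3.14, 3.14, 3.14].

### API

Orientations are given as a unit quaternion [x, y, z, w].
In Python, from station import arm gives the robot as it stands.
- The arm moves only by the shell command python3 -m inch 'ROWS'. ROWS is JSON, a list of rows, each an object of numbers: "hand": the finger opening in mm, from 0 to 85.4; "dx", "dy", "dz": the shift along the tool's x, y, z in mm; "ax", "ay", "az": the turn, a rotation vector about the tool's x, y, z in rad. In form: [{"hand": .., "dx": .., "dy": .., "dz": .., "ax": .., "ay": .., "az": ..}, ...]. A call has exactly 8 rows; each row shifts and turns the pose as measured when the row begins, along the tool's axes as they then stand; what a row does not reach is not made up. A row lasts 1/8 s, in which the tool goes at most 62.5 mm and 10.7 degrees, less where a joint would pass 70% of its speed; a pose out of reach is approached as far as the arm can. A call with a gripper value outside its range is refused whole. The fingers move at their own pace and stop on an object; the grip force is fixed at half the most. Time passes only in rows, so rows that do not move let the fingers close, or fill a call up. It gives the time, the measured TCP pose, the force and the opening at its end, in the units of the state.
- arm.observe(): the state, without advancing time (a new reading comes with each control period).
- arm.capture(name): name is "scene" or "top" or "wrist"; returns the picture (384x512x3 uint8, red, green, blue); there is no depth.
- arm.calibration(name): a dict with "mtx" (3x3 intrinsics, pixels), "k1" (the pictures are not rectified: a ray, as slopes to the right and down, at radius r is drawn at 1 + k1 r^2 times it, then the intrinsics apply), "R" (3x3) and "t" (3): a world point X has camera coordinates R X + t. Camera axes: x right, y down, z forward; pixel columns grow to the right and rows downward; lengths in mm; the calibration is good to about 2 mm. A picture is of the moment at which its call begins: read the wrist's pose just before it. calibration takes no time and is no camera call; for the wrist camera it gives the pose at the moment of the call.
- arm.close_job(): hands the job in, once; it reports no verdict.
The state is a dict: "time": time; "joints": joint angles; "qvel": joint speeds; "joint_torque": joint torques, N m; "position": TCP position; "ee_rot": TCP orientation; "wrist_force": force on the tool from outside, world axes, zero at the start; "wrist_torque": the same for the moment, N m; "gripper_width": finger opening in mm.
Only numpy, scipy, OpenCV 4.12 (cv2) and the standard library are available. Lean on these libraries where they do the work, as an engineer would, in place of code of your own. Each camera call takes 0.05 s, during which the arm holds its last target. There are 200 camera calls.

## Working session

There is one attempt and no reset: what is moved stays moved. The work goes in short steps, Python scripts to look and compute and a shell command to move; the robot and the scene stay as the last step left them, time stands still between calls to the robot, and variables do not carry over. Pictures are saved under pics/ and viewed, about 8 in all and at most 12, crops included, and the job is handed in when it is done.

```bash
mkdir -p pics; ls; python3 - <<'E'
from station import arm
import cv2,numpy as np
s=arm.observe();print({k:np.round(v,3).tolist() for k,v in s.items()})
a=arm.capture("scene");b=arm.capture("top")
cv2.imwrite("pics/scene.png",a[:,:,::-1]);cv2.imwrite("pics/top.png",b[:,:,::-1])
for n in("scene","top","wrist"):
    c=arm.calibration(n);print(n,np.round(c["mtx"],1).tolist(),c["k1"],np.round(c["R"],3).tolist(),np.round(c["t"],1).tolist())
E
```

```text
pics
{'time': 0.0, 'joints': [1.21, 0.131, 1.489, -0.0, 1.523, -0.085], 'qvel': [0.001, 0.001, 0.0, -0.001, -0.001, -0.001], 'joint_torque': [0.002, -56.941, -50.054, -0.0, 0.015, -0.0], 'position': [163.178, 576.845, 247.217], 'ee_rot': [0.137, 0.991, -0.001, -0.0], 'wrist_force': [0.911, 0.173, -0.009], 'wrist_torque': [-0.014, 0.024, 0.005], 'gripper_width': 85.743}
scene [[410.3, 0.0, 249.4], [0.0, 410.3, 190.1], [0.0, 0.0, 1.0]] -0.1154327504785632 [[-0.556, -0.831, 0.025], [-0.445, 0.272, -0.853], [0.702, -0.485, -0.521]] [352.8, 327.6, 552.1]
top [[404.4, 0.0, 251.6], [0.0, 404.4, 194.7], [0.0, 0.0, 1.0]] 0.006958045848141682 [[0.017, -1.0, 0.016], [-0.997, -0.018, -0.08], [0.081, -0.015, -0.997]] [41.3, 558.5, 920.8]
wrist [[298.4, 0.0, 255.8], [0.0, 298.4, 194.8], [0.0, 0.0, 1.0]] -0.023847698675541828 [[0.273, 0.962, -0.002], [0.928, -0.263, 0.264], [0.253, -0.074, -0.965]] [-598.7, -33.8, 377.0]
```

View pics/scene.png

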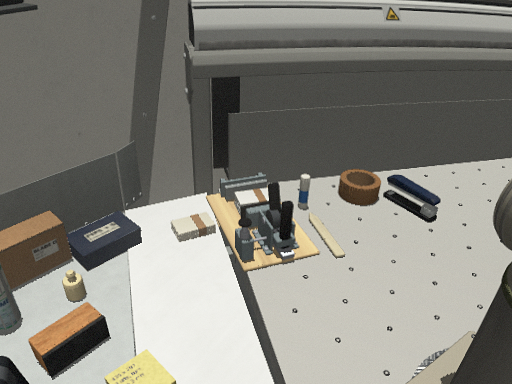

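View pics/top.png

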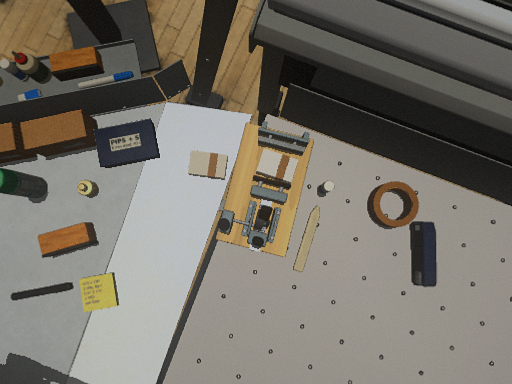

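The scene view shows the clamp with its fence on the far side. In the top view the plywood base spans about (218–313, 122–256), with +x pointing up the image, the button at (227,217) and the trigger at (265,213). I'll fit the base rectangle to get the clamp pose.

```bash
cat > h.py <<'E'
import numpy as np,cv2,json
from station import arm
def ray(c,px):
    px=np.atleast_2d(px).astype(float);m=c["mtx"];u=(px-[m[0][2],m[1][2]])/[m[0][0],m[1][1]]
    s=u.copy()
    for _ in range(8): s=u/(1+c["k1"]*(s**2).sum(1,keepdims=True))
    R=np.array(c["R"]);t=np.array(c["t"])
    return -R.T@t, np.c_[s,np.ones(len(s))]@R
def onz(c,px,z):
    o,d=ray(c,px);return o+d*((z-o[2])/d[:,2])[:,None]
def proj(c,X):
    X=np.atleast_2d(X);p=X@np.array(c["R"]).T+np.array(c["t"]);s=p[:,:2]/p[:,2:]
    s=s*(1+c["k1"]*(s**2).sum(1,keepdims=True));m=c["mtx"]
    return s*[m[0][0],m[1][1]]+[m[0][2],m[1][2]]
def cl2w(p,P):
    th=P[2];p=np.atleast_2d(p).astype(float);R=np.array([[np.cos(th),-np.sin(th)],[np.sin(th),np.cos(th)]])
    return np.c_[p[:,:2]@R.T+P[:2],p[:,2]]
E
python3 - <<'E'
from h import *
c=arm.calibration("top");im=cv2.imread("pics/top.png");hsv=cv2.cvtColor(im,cv2.COLOR_BGR2HSV)
m=cv2.inRange(hsv,(10,70,120),(28,255,255));m[:,:205]=0;m[:,325:]=0;m[:115]=0;m[265:]=0
m=cv2.morphologyEx(m,cv2.MORPH_OPEN,np.ones((2,2)))
n,l,st,_=cv2.connectedComponentsWithStats(m);print(st[1:][st[1:,4]>30])
ys,xs=np.nonzero(np.isin(l,[i for i in range(1,n) if st[i,4]>150]))
W=onz(c,np.c_[xs,ys],8)[:,:2].astype(np.float32)
r=cv2.minAreaRect(W);print(r);B=cv2.boxPoints(r);print(B)
# long axis pointing +x world
e=[B[(i+1)%4]-B[i] for i in range(2)];e=max(e,key=np.linalg.norm);e=e*np.sign(e[0]);th=np.arctan2(e[1],e[0])
ctr=np.array(r[0]);R=np.array([[np.cos(th),-np.sin(th)],[np.sin(th),np.cos(th)]])
P=[*(ctr-R@[10,10]),th];print("P",P);json.dump([float(v) for v in P],open("P.json","w"))
pts={"base":[[-135,-75,8],[155,-75,8],[155,95,8],[-135,95,8]],"grip":[[-40,0,117]],"rel":[[-95,80,95]],"handle":[[-112,0,133]],"fence":[[120,0,47]],"pad":[[31,0,43]]}
S=3;crop=cv2.resize(im[100:270,190:340],None,fx=S,fy=S,interpolation=cv2.INTER_CUBIC)
c2=arm.calibration("scene");i2=cv2.imread("pics/scene.png");cr2=cv2.resize(i2[155:285,190:340],None,fx=S,fy=S,interpolation=cv2.INTER_CUBIC)
for k,v in pts.items():
    w=cl2w(v,P);print(k,np.round(w,1).tolist())
    for q in proj(c,w): cv2.circle(crop,tuple(int(a) for a in (q-[190,100])*S+1),4,(0,0,255),1)
    for q in proj(c2,w): cv2.circle(cr2,tuple(int(a) for a in (q-[190,155])*S+1),4,(0,0,255),1)
cv2.imwrite("pics/chk.png",np.hstack([cv2.resize(crop,(398,451)),cv2.resize(cr2,(402,348))[:].copy() if 0 else np.vstack([cv2.resize(cr2,(398,345)),np.zeros((106,398,3),np.uint8)])]))
E
```

```text
[[ 224  116   41  109 2184]
 [ 261  140   54  118 1904]
 [ 208  154   11   23  175]
 [ 263  185   17    7   54]
 [ 296  207   24   59  527]
 [ 206  212   17   41  153]
 [ 217  223   34   26  421]]
((576.1024780273438, 20.438751220703125), (275.5079345703125, 338.3511962890625), 82.76345825195312)
[[ 390.92212  -94.90758]
 [ 726.57825 -137.5283 ]
 [ 761.28284  135.78508]
 [ 425.6267   178.4058 ]]
P [np.float64(564.9224732518196), np.float64(11.778064906597137), np.float32(-0.12630145)]
base [[421.6, -45.6, 8.0], [709.2, -82.1, 8.0], [730.7, 86.5, 8.0], [443.0, 123.0, 8.0]]
grip [[525.2, 16.8, 117.0]]
rel [[480.8, 103.1, 95.0]]
handle [[453.8, 25.9, 133.0]]
fence [[684.0, -3.3, 47.0]]
pad [[595.7, 7.9, 43.0]]
```

View pics/chk.png

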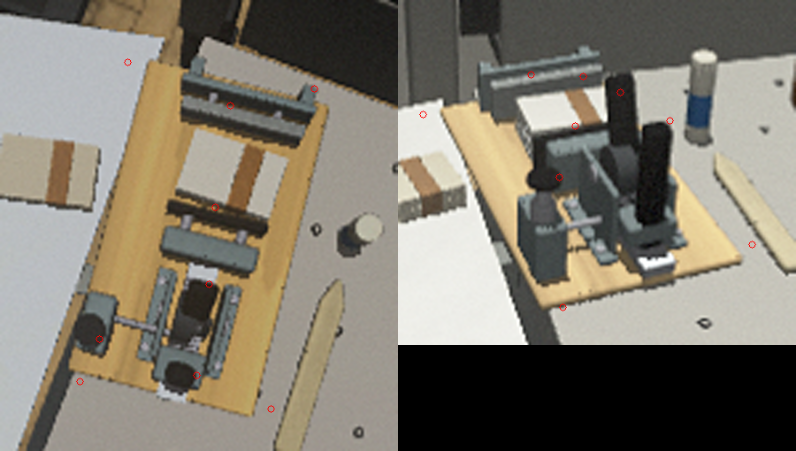

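The crop shows the base corners at about TL (152,60), TR (328,105), BR (252,414) and BL (72,370). The mask also took in the bone folder, so I'll refit from these corners and refine with the button (90,333) and the handle top (183,374).

```bash
python3 - <<'E'
from h import *
c=arm.calibration("top");k=398/450*3
px=np.array([[152,60],[328,105],[252,414],[72,370]])/k+[190,100]
W=onz(c,px,8)[:,:2];M=np.array([[155,95],[155,-75],[-135,-75],[-135,95]],float)
a=M-M.mean(0);b=W-W.mean(0);th=np.arctan2((a[:,0]*b[:,1]-a[:,1]*b[:,0]).sum(),(a*b).sum())
R=np.array([[np.cos(th),-np.sin(th)],[np.sin(th),np.cos(th)]]);P=[*(W.mean(0)-R@M.mean(0)),th]
print("P",np.round(P,3),"res",np.round(W-M@R.T-P[:2],1).tolist())
json.dump([float(v) for v in P],open("P.json","w"))
im=cv2.imread("pics/top.png");i2=cv2.imread("pics/scene.png");S=4
pts=[[-34,0,120],[-95,80,95],[-112,0,133],[120,0,47],[31,0,43],[8,42,52],[8,-42,52],[-135,95,8],[155,-75,8]]
w=cl2w(pts,P);print(np.round(w,1).tolist());c2=arm.calibration("scene")
cr=cv2.resize(im[110:265,205:315],None,fx=3.6,fy=3.6,interpolation=2);cr2=cv2.resize(i2[165:285,195:335],None,fx=2.8,fy=2.8,interpolation=2)
for q in proj(c,w): cv2.circle(cr,tuple(int(v) for v in (q+.5-[205,110])*3.6),3,(0,0,255),1)
for q in proj(c2,w): cv2.circle(cr2,tuple(int(v) for v in (q+.5-[195,165])*2.8),3,(0,0,255),1)
o=np.zeros((558,792,3),np.uint8);o[:,:396]=cr[:558,:396];o[:336,400:792]=cr2[:336,:392];cv2.imwrite("pics/chk2.png",o)
E
```

```text
P [ 5.61704e+02  9.68000e+00 -2.31000e-01] res [[-2.1, -2.6], [-1.3, 3.1], [3.1, 2.7], [0.2, -3.2]]
[[528.6, 17.5, 120.0], [487.5, 109.3, 95.0], [452.7, 35.3, 133.0], [678.5, -17.7, 47.0], [591.9, 2.6, 43.0], [579.1, 48.7, 52.0], [559.9, -33.0, 52.0], [452.0, 133.0, 8.0], [695.5, -98.8, 8.0]]
```

View pics/chk2.png

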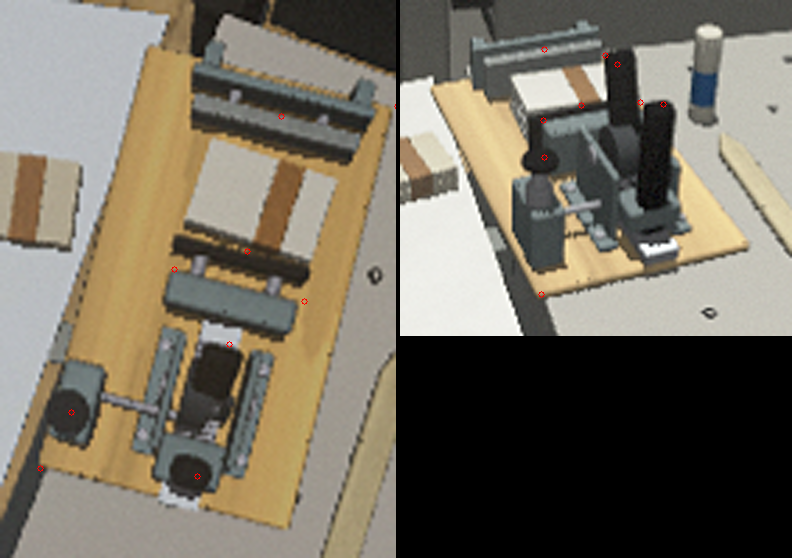

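The clamp is at about (562, 10), angle −0.23. The button circle at (71,412) fits, but the handle and trigger sit about 4 mm left of their circles. I'll move above the clamp for a closer wrist view.

```bash
python3 -m inch '[{"dx":-40,"dy":-38,"dz":-6},{"dx":-45,"dy":-42,"dz":-6},{"dx":-45,"dy":-42,"dz":-6},{"dx":-45,"dy":-42,"dz":-6},{"dx":-45,"dy":-42,"dz":-6},{"dx":-45,"dy":-42,"dz":-6},{"dx":-45,"dy":-42,"dz":-6},{"dx":-45,"dy":-42,"dz":-6}]'; python3 - <<'E'
from h import *
from scipy.spatial.transform import Rotation as Q
P=json.load(open("P.json"));s=arm.observe();t=cl2w([-70,0,320],P)[0];print(s["position"],s["ee_rot"],Q.from_quat(s["ee_rot"]).inv().apply(t-s["position"]))
E
```

```text
[163.15711135 576.89210096 247.33601174] [ 1.37425836e-01  9.90511693e-01 -8.31660480e-04 -1.85751647e-04] [-467.97448991 -440.56554647  -71.98098458]invalid input at $[0]: expected keys hand, dx, dy, dz, ax, ay, az
```

```bash
cat > to.py <<'E'
# python3 to.py cx cy z : remaining tool-frame shift to clamp point (TCP), plus yaw error and state
import sys
from h import *
from scipy.spatial.transform import Rotation as Q
P=json.load(open("P.json"));s=arm.observe();r=Q.from_quat(s["ee_rot"])
th=P[2];D=np.array([[-np.cos(th),np.sin(th),0],[-np.sin(th),-np.cos(th),0],[0,0,-1]]) 
D=np.c_[[-np.cos(th),-np.sin(th),0],[-np.sin(th),np.cos(th),0],[0,0,-1]]
tgt=Q.from_matrix(D)
w=np.array(s["position"]);cw=np.c_[[np.cos(th),np.sin(th)],[-np.sin(th),np.cos(th)]].T@(w[:2]-P[:2])
f=np.array(s["wrist_force"]);fx=np.array([np.cos(th),np.sin(th)])@f[:2]
print("t",round(s["time"],2),"clampTCP",np.round([*cw,w[2]],1),"F",np.round(f,2),"Fcx",round(fx,2),"w",round(s["gripper_width"],1))
if len(sys.argv)>3:
    t=cl2w([float(v) for v in sys.argv[1:4]],P)[0]
    print("d",np.round(r.inv().apply(t-w),1),"rot",np.round((r.inv()*tgt).as_rotvec(),3))
E
python3 -m inch '[{"hand":85,"dx":-40,"dy":-38,"dz":-6,"ax":0,"ay":0,"az":0},{"hand":85,"dx":-45,"dy":-42,"dz":-6,"ax":0,"ay":0,"az":0},{"hand":85,"dx":-45,"dy":-42,"dz":-6,"ax":0,"ay":0,"az":0},{"hand":85,"dx":-45,"dy":-42,"dz":-6,"ax":0,"ay":0,"az":0},{"hand":85,"dx":-45,"dy":-42,"dz":-6,"ax":0,"ay":0,"az":0},{"hand":85,"dx":-45,"dy":-42,"dz":-6,"ax":0,"ay":0,"az":0},{"hand":85,"dx":-45,"dy":-42,"dz":-6,"ax":0,"ay":0,"az":0},{"hand":85,"dx":-45,"dy":-42,"dz":-6,"ax":0,"ay":0,"az":0}]'; python3 to.py -70 0 320
```

```text
time: 1.1
position: [415.2, 155.5, 292.4]
ee_rot: [0.133, 0.991, -0.004, -0.001]
wrist_force: [1.6, 1.1, -0.6]
gripper_width: 85.4
t 1.1 clampTCP [-176.   108.5  292.4] F [ 1.65  1.13 -0.64] Fcx 1.35 w 85.4
d [-109.8 -104.8  -27. ] rot [-0.008 -0.002 -0.037]
```

```bash
python3 -m inch '[{"hand":85,"dx":-40,"dy":-38,"dz":-10,"ax":0,"ay":0,"az":-0.01},{"hand":85,"dx":-40,"dy":-38,"dz":-10,"ax":0,"ay":0,"az":-0.02},{"hand":85,"dx":-25,"dy":-24,"dz":-7,"ax":0,"ay":0,"az":-0.01},{"hand":85,"dx":-5,"dy":-5,"dz":0,"ax":0,"ay":0,"az":0},{"hand":85,"dx":0,"dy":0,"dz":0,"ax":0,"ay":0,"az":0},{"hand":85,"dx":0,"dy":0,"dz":0,"ax":0,"ay":0,"az":0},{"hand":85,"dx":0,"dy":0,"dz":0,"ax":0,"ay":0,"az":0},{"hand":85,"dx":0,"dy":0,"dz":0,"ax":0,"ay":0,"az":0}]'; python3 to.py -70 0 320; python3 - <<'E'
from h import *
c=arm.calibration("wrist");im=arm.capture("wrist")[:,:,::-1].copy();cv2.imwrite("pics/w1raw.png",im)
json.dump({k:np.array(v).tolist() for k,v in c.items()},open("w1.json","w"))
P=json.load(open("P.json"));o=cv2.resize(im,None,fx=1.5,fy=1.5,interpolation=2)
pts=[[-34,0,120],[-95,80,95],[-112,0,133],[120,0,47],[31,0,43],[8,42,52],[8,-42,52],[-135,95,8],[155,-75,8],[155,95,8],[-135,-75,8]]
q=proj(c,cl2w(pts,P));print(np.round(q*1.5).tolist())
for v in q: cv2.circle(o,tuple(int(x) for x in (v+.5)*1.5),3,(0,0,255),1)
cv2.imwrite("pics/w1.png",o)
E
```

```text
time: 2.1
position: [495.9, 20.6, 318.3]
ee_rot: [0.115, 0.993, -0.004, -0.003]
wrist_force: [0.6, 0.1, 0.4]
gripper_width: 84.9
t 2.1 clampTCP [-66.5  -4.4 318.3] F [0.65 0.07 0.36] Fcx 0.61 w 84.9
d [ 3.5  4.4 -1.7] rot [-0.008 -0.006  0.001]
[[392.0, 307.0], [496.0, 223.0], [393.0, 203.0], [391.0, 433.0], [391.0, 349.0], [437.0, 330.0], [346.0, 329.0], [493.0, 170.0], [322.0, 441.0], [476.0, 442.0], [312.0, 170.0]]
```

View pics/w1.png

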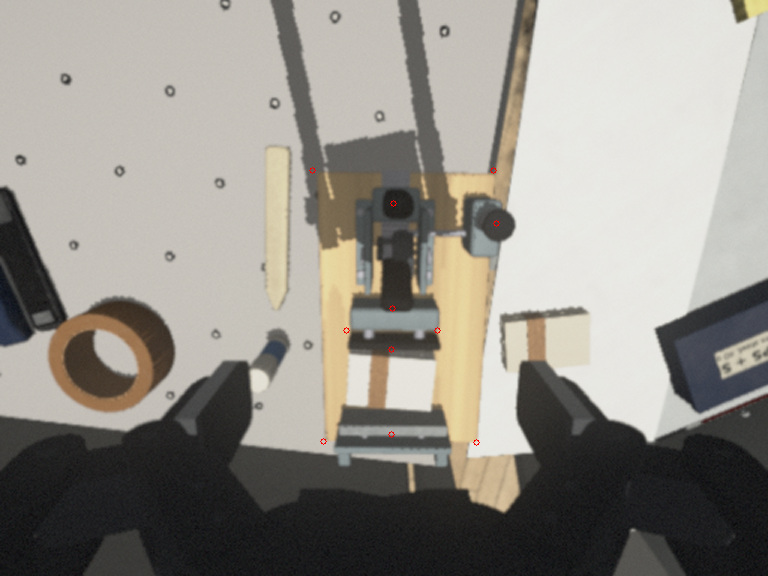

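The wrist view shows the trigger end at (396,306), handle top (397,203), button (497,224) and near base corners (317,172) and (497,172). The angle is slightly off, so I'll refit on these and look closer at the jaw-to-fence region.

```bash
python3 - <<'E'
from h import *
from scipy.optimize import least_squares
c=json.load(open("w1.json"));P0=json.load(open("P.json"))
A=np.array([[-135,-75,8],[-135,95,8],[-112,0,133],[-95,80,95],[8,-42,52],[8,42,52]])
a=np.array([[317,172],[497,172],[397,203],[497,224],[350,327],[438,327]])/1.5
U=np.array([[115,0,47],[-36,0,125]]);u=np.array([392.5,396])/1.5
f=lambda P:np.r_[(proj(c,cl2w(A,P))-a).ravel(),proj(c,cl2w(U,P))[:,0]-u]
r=least_squares(f,P0);print(np.round(P0,3),np.round(r.x,3),np.round(r.fun,1));P=r.x.tolist();json.dump(P,open("P.json","w"))
im=cv2.imread("pics/w1raw.png");S=7;cr=cv2.resize(im[205:290,220:312],None,fx=S,fy=S,interpolation=2)
for x,z,col in[(31,43,(0,0,255)),(108,47,(255,0,0)),(120,47,(0,255,0)),(8,52,(255,0,255))]:
    q=proj(c,cl2w([[x,-20,z],[x,20,z]],P));print(x,np.round((q+.5-[220,205])*S).tolist())
    cv2.line(cr,*[tuple(int(v) for v in (w+.5-[220,205])*S) for w in q],col,1)
cv2.imwrite("pics/w1c.png",cr)
E
python3 to.py -70 0 320
```

```text
[ 5.61704e+02  9.68000e+00 -2.31000e-01] [ 5.62372e+02  1.20990e+01 -2.36000e-01] [-1.3 -1.8 -0.6 -1.   0.3  0.3  1.7 -0.5 -1.1  1.5  0.8  2.  -0.1 -0.2]
31 [[202.0, 197.0], [397.0, 198.0]]
108 [[201.0, 541.0], [389.0, 542.0]]
120 [[201.0, 590.0], [388.0, 592.0]]
8 [[200.0, 106.0], [402.0, 107.0]]
t 2.15 clampTCP [-66.6  -7.3 318.3] F [0.45 0.52 0.18] Fcx 0.31 w 84.9
d [ 3.4  7.3 -1.7] rot [-0.008 -0.006  0.007]
```

View pics/w1c.png

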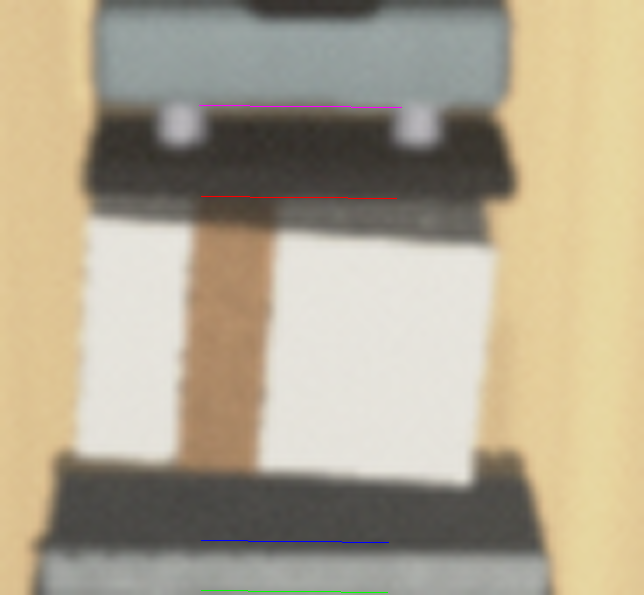

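The crop puts the facing's top edge at row ~549, between the lines for x=108 (541) and x=120 (590), so the fence is at about 110 mm. The pad should meet the squared pack at an advance of about 23 mm, so the target is to hold the 30 mm step at about 14 N. I'll shut the hand and go in front of the trigger.

```bash
cat > q.py <<'E'
# table: q -> TCP clamp x (tip z given), assuming finger half width 11
import sys,numpy as np
tip=float(sys.argv[1]);H=tip-64
for q in [0,.1,.21,.3,.4,.5,.55,.6,.63,.66,.69]:
    f=.325-q; xe=-65+69.5*np.sin(f)+6.5; s=(H+6.5*np.sin(f))/np.cos(f); xc=-65+s*np.sin(f)+6.5*np.cos(f)
    x=xe if f>=0 else xc; h=69.5*np.cos(f) if f>=0 else s/np.cos(f)*np.cos(f)**0
    print(q,"tcp",round(x+11,1),"lever",round(h,1),"F at squeeze 0,10,15,19 drag 3:",[round((.09+.1*q+(.0305-.0095*q)*(S+3))/(h/1000)*(1 if f>=0 else np.cos(f)),1) for S in(0,10,15,19)])
E
python3 q.py 118
python3 -m inch '[{"hand":0,"dx":-20,"dy":2,"dz":0,"ax":-0.004,"ay":-0.003,"az":0.004},{"hand":0,"dx":-25,"dy":2,"dz":0,"ax":-0.004,"ay":-0.003,"az":0.003},{"hand":0,"dx":-25,"dy":2,"dz":0,"ax":0,"ay":0,"az":0},{"hand":0,"dx":-10,"dy":2,"dz":10,"ax":0,"ay":0,"az":0},{"hand":0,"dx":0,"dy":0,"dz":30,"ax":0,"ay":0,"az":0},{"hand":0,"dx":0,"dy":0,"dz":40,"ax":0,"ay":0,"az":0},{"hand":0,"dx":0,"dy":0,"dz":40,"ax":0,"ay":0,"az":0},{"hand":0,"dx":0,"dy":0,"dz":25,"ax":0,"ay":0,"az":0}]'; python3 to.py 15 0 135
```

```text
0 tcp -25.3 lever 65.9 F at squeeze 0,10,15,19 drag 3: [np.float64(2.8), np.float64(7.4), np.float64(9.7), np.float64(11.6)]
0.1 tcp -32.0 lever 67.7 F at squeeze 0,10,15,19 drag 3: [np.float64(2.8), np.float64(7.1), np.float64(9.3), np.float64(11.1)]
0.21 tcp -39.5 lever 69.0 F at squeeze 0,10,15,19 drag 3: [np.float64(2.8), np.float64(7.0), np.float64(9.0), np.float64(10.7)]
0.3 tcp -45.8 lever 69.5 F at squeeze 0,10,15,19 drag 3: [np.float64(2.9), np.float64(6.9), np.float64(8.9), np.float64(10.5)]
0.4 tcp -51.5 lever 53.8 F at squeeze 0,10,15,19 drag 3: [np.float64(3.9), np.float64(8.8), np.float64(11.3), np.float64(13.3)]
0.5 tcp -56.9 lever 54.5 F at squeeze 0,10,15,19 drag 3: [np.float64(3.9), np.float64(8.6), np.float64(10.9), np.float64(12.8)]
0.55 tcp -59.7 lever 55.3 F at squeeze 0,10,15,19 drag 3: [np.float64(3.9), np.float64(8.3), np.float64(10.6), np.float64(12.4)]
0.6 tcp -62.5 lever 56.4 F at squeeze 0,10,15,19 drag 3: [np.float64(3.8), np.float64(8.1), np.float64(10.2), np.float64(11.9)]
0.63 tcp -64.2 lever 57.2 F at squeeze 0,10,15,19 drag 3: [np.float64(3.8), np.float64(7.9), np.float64(9.9), np.float64(11.5)]
0.66 tcp -65.9 lever 58.1 F at squeeze 0,10,15,19 drag 3: [np.float64(3.7), np.float64(7.6), np.float64(9.6), np.float64(11.2)]
0.69 tcp -67.7 lever 59.2 F at squeeze 0,10,15,19 drag 3: [np.float64(3.6), np.float64(7.4), np.float64(9.3), np.float64(10.8)]
time: 3.15
position: [577.6, 12.8, 169.8]
ee_rot: [0.116, 0.993, 0.001, 0.002]
wrist_force: [-0.7, -0.0, 1.2]
gripper_width: 0.0
t 3.15 clampTCP [ 14.6   4.2 169.8] F [-0.75 -0.01  1.23] Fcx -0.73 w 0.0
d [-0.2 -4.3 34.8] rot [0.002 0.004 0.003]
```

```bash
python3 -m inch '[{"hand":0,"dx":0,"dy":-4,"dz":0,"ax":0,"ay":0,"az":0},{"hand":0,"dx":0,"dy":0,"dz":20,"ax":0,"ay":0,"az":0},{"hand":0,"dx":0,"dy":0,"dz":15,"ax":0,"ay":0,"az":0},{"hand":0,"dx":10,"dy":0,"dz":0,"ax":0,"ay":0,"az":0},{"hand":0,"dx":10,"dy":0,"dz":0,"ax":0,"ay":0,"az":0},{"hand":0,"dx":10,"dy":0,"dz":0,"ax":0,"ay":0,"az":0},{"hand":0,"dx":0,"dy":0,"dz":0,"ax":0,"ay":0,"az":0},{"hand":0,"dx":0,"dy":0,"dz":0,"ax":0,"ay":0,"az":0}]'; python3 to.py -35 0 135; python3 - <<'E'
from h import *
im=arm.capture("wrist")[:,:,::-1];cv2.imwrite("pics/w2.png",im)
E
```

```text
time: 4.15
position: [544.8, 16.8, 133.9]
ee_rot: [0.116, 0.993, 0.001, 0.003]
wrist_force: [0.1, -0.1, -0.6]
gripper_width: -0.2
t 4.15 clampTCP [-18.2   0.4 133.9] F [ 0.12 -0.14 -0.61] Fcx 0.15 w -0.2
d [16.8 -0.4 -1.2] rot [0.002 0.005 0.004]
```

View pics/w2.png

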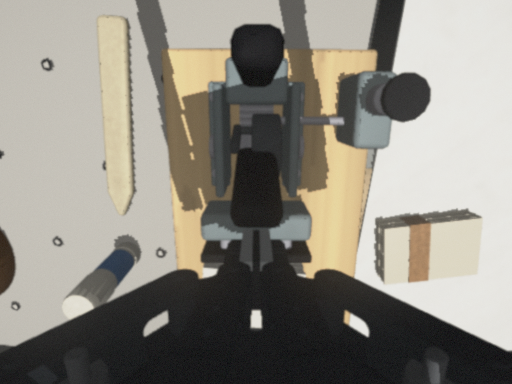

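Picture 7 of 12: the shut fingertips at (255,255) are centred just in front of the trigger (255,190). The button is at (404,97). Now stroke 1.

```bash
python3 -m inch '[{"hand":0,"dx":7,"dy":0,"dz":0,"ax":0,"ay":0,"az":0},{"hand":0,"dx":7,"dy":0,"dz":0,"ax":0,"ay":0,"az":0},{"hand":0,"dx":7,"dy":0,"dz":0,"ax":0,"ay":0,"az":0},{"hand":0,"dx":7,"dy":0,"dz":0,"ax":0,"ay":0,"az":0},{"hand":0,"dx":6,"dy":0,"dz":0,"ax":0,"ay":0,"az":0},{"hand":0,"dx":5,"dy":0,"dz":0,"ax":0,"ay":0,"az":0},{"hand":0,"dx":0,"dy":0,"dz":0,"ax":0,"ay":0,"az":0},{"hand":0,"dx":0,"dy":0,"dz":0,"ax":0,"ay":0,"az":0}]'; python3 to.py -65.5 0 135
```

```text
time: 5.2
position: [507.7, 25.7, 136.1]
ee_rot: [0.116, 0.993, 0.001, 0.007]
wrist_force: [4.6, -1.3, 3.4]
gripper_width: -0.1
t 5.2 clampTCP [-56.4   0.4 136.1] F [ 4.57 -1.27  3.43] Fcx 4.74 w -0.1
d [ 9.1 -0.4  1. ] rot [0.003 0.013 0.004]
```

```bash
python3 -m inch '[{"hand":0,"dx":3,"dy":0,"dz":0.5,"ax":0,"ay":0,"az":0},{"hand":0,"dx":3,"dy":0,"dz":0.5,"ax":0,"ay":0,"az":0},{"hand":0,"dx":3,"dy":0,"dz":0,"ax":0,"ay":0,"az":0},{"hand":0,"dx":1,"dy":0,"dz":0,"ax":0,"ay":0,"az":0},{"hand":0,"dx":0,"dy":0,"dz":0,"ax":0,"ay":0,"az":0},{"hand":0,"dx":0,"dy":0,"dz":0,"ax":0,"ay":0,"az":0},{"hand":0,"dx":0,"dy":0,"dz":0,"ax":0,"ay":0,"az":0},{"hand":0,"dx":0,"dy":0,"dz":0,"ax":0,"ay":0,"az":0}]'; python3 to.py -65.5 0 135; python3 - <<'E'
from h import *
for n in("wrist","scene"): cv2.imwrite(f"pics/s1_{n}.png",arm.capture(n)[:,:,::-1])
E
```

```text
time: 6.2
position: [497.9, 28.0, 134.8]
ee_rot: [0.116, 0.993, 0.001, 0.007]
wrist_force: [2.8, -0.6, 0.9]
gripper_width: 0.4
t 6.2 clampTCP [-66.4   0.4 134.8] F [ 2.76 -0.57  0.93] Fcx 2.82 w 0.4
d [-0.9 -0.4 -0.2] rot [0.003 0.014 0.004]
```

```bash
python3 -m inch '[{"hand":0,"dx":-9,"dy":0,"dz":0,"ax":0,"ay":0,"az":0},{"hand":0,"dx":-10,"dy":0,"dz":0,"ax":0,"ay":-0.01,"az":0},{"hand":0,"dx":-10,"dy":0,"dz":0,"ax":0,"ay":0,"az":0},{"hand":0,"dx":-10,"dy":0,"dz":0,"ax":0,"ay":0,"az":0},{"hand":0,"dx":-8,"dy":0,"dz":0,"ax":0,"ay":0,"az":0},{"hand":0,"dx":0,"dy":0,"dz":0,"ax":0,"ay":0,"az":0},{"hand":0,"dx":0,"dy":0,"dz":0,"ax":0,"ay":0,"az":0},{"hand":0,"dx":0,"dy":0,"dz":0,"ax":0,"ay":0,"az":0}]'; python3 to.py -18 0 135; python3 - <<'E'
from h import *
c=arm.calibration("wrist");im=arm.capture("wrist")[:,:,::-1].copy();cv2.imwrite("pics/w3raw.png",im)
P=json.load(open("P.json"));o=cv2.resize(im,None,fx=1.5,fy=1.5,interpolation=2)
for adv in(0,5,10,15):
    for y in(-42,42):
        for x in(-14,8):
            q=(proj(c,cl2w([[x+adv,y,52]],P))[0]+.5)*1.5;cv2.circle(o,tuple(int(v) for v in q),2,{0:(0,0,255),5:(0,255,255),10:(0,255,0),15:(255,0,0)}[adv],-1)
cv2.imwrite("pics/w3.png",o[150:480,250:520].repeat(2,0).repeat(2,1)[:600])
E
```

```text
time: 7.3
position: [544.1, 16.8, 133.1]
ee_rot: [0.116, 0.993, -0.0, 0.008]
wrist_force: [0.3, -1.5, 0.0]
gripper_width: 0.2
t 7.3 clampTCP [-18.8   0.3 133.1] F [ 0.31 -1.52  0.01] Fcx 0.66 w 0.2
d [-0.9 -0.3 -1.9] rot [0.002 0.017 0.004]
```

View pics/w3.png

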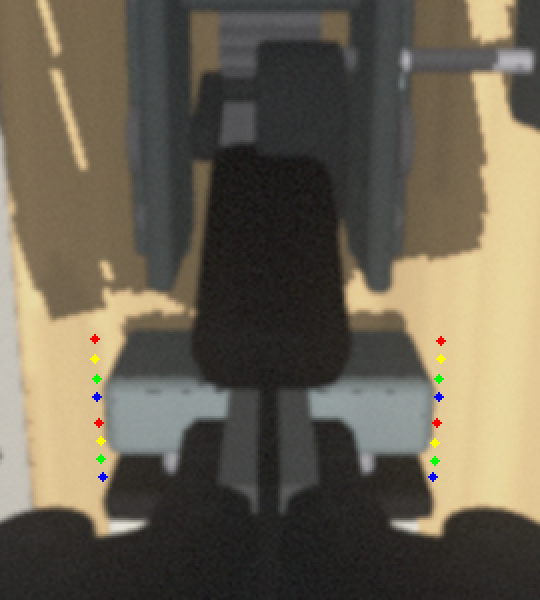

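The jaw's rear top edge is at row 378, on the 10 mm (green) mark, so stroke 1 held two steps. Stroke 2 next.

```bash
python3 -m inch '[{"hand":0,"dx":9,"dy":0,"dz":-1,"ax":0,"ay":0.015,"az":0},{"hand":0,"dx":8,"dy":0,"dz":0,"ax":0,"ay":0,"az":0},{"hand":0,"dx":8,"dy":0,"dz":0,"ax":0,"ay":0,"az":0},{"hand":0,"dx":7,"dy":0,"dz":0,"ax":0,"ay":0,"az":0},{"hand":0,"dx":6,"dy":0,"dz":0,"ax":0,"ay":0,"az":0},{"hand":0,"dx":5,"dy":0,"dz":0,"ax":0,"ay":0,"az":0},{"hand":0,"dx":0,"dy":0,"dz":0,"ax":0,"ay":0,"az":0},{"hand":0,"dx":0,"dy":0,"dz":0,"ax":0,"ay":0,"az":0}]'; python3 to.py -66 0 135
```

```text
time: 8.35
position: [502.1, 26.9, 136.6]
ee_rot: [0.116, 0.993, 0.001, 0.006]
wrist_force: [3.7, -0.7, 0.2]
gripper_width: -0.2
t 8.35 clampTCP [-62.    0.3 136.6] F [ 3.74 -0.7   0.22] Fcx 3.8 w -0.2
d [ 4.  -0.3  1.5] rot [0.003 0.011 0.004]
```

```bash
python3 -m inch '[{"hand":0,"dx":2,"dy":0,"dz":1,"ax":0,"ay":0,"az":0},{"hand":0,"dx":2,"dy":0,"dz":0.5,"ax":0,"ay":0,"az":0},{"hand":0,"dx":1,"dy":0,"dz":0,"ax":0,"ay":0,"az":0},{"hand":0,"dx":0,"dy":0,"dz":0,"ax":0,"ay":0,"az":0},{"hand":0,"dx":0,"dy":0,"dz":0,"ax":0,"ay":0,"az":0},{"hand":0,"dx":0,"dy":0,"dz":0,"ax":0,"ay":0,"az":0},{"hand":0,"dx":0,"dy":0,"dz":0,"ax":0,"ay":0,"az":0},{"hand":0,"dx":0,"dy":0,"dz":0,"ax":0,"ay":0,"az":0}]'; python3 to.py -66 0 135;python3 -m inch '[{"hand":0,"dx":-9,"dy":0,"dz":0,"ax":0,"ay":0,"az":0},{"hand":0,"dx":-10,"dy":0,"dz":0,"ax":0,"ay":0,"az":0},{"hand":0,"dx":-10,"dy":0,"dz":0,"ax":0,"ay":0,"az":0},{"hand":0,"dx":-10,"dy":0,"dz":0,"ax":0,"ay":0,"az":0},{"hand":0,"dx":-8,"dy":0,"dz":0,"ax":0,"ay":0.01,"az":0},{"hand":0,"dx":0,"dy":0,"dz":0,"ax":0,"ay":0,"az":0},{"hand":0,"dx":0,"dy":0,"dz":0,"ax":0,"ay":0,"az":0},{"hand":0,"dx":0,"dy":0,"dz":0,"ax":0,"ay":0,"az":0}]'; python3 to.py -18 0 135
```

```text
time: 9.35
position: [498.1, 27.9, 135.7]
ee_rot: [0.116, 0.993, 0.001, 0.007]
wrist_force: [5.1, -1.5, 1.9]
gripper_width: -0.0
t 9.35 clampTCP [-66.2   0.3 135.7] F [ 5.1  -1.46  1.9 ] Fcx 5.3 w -0.0
d [-0.2 -0.3  0.7] rot [0.003 0.013 0.004]
time: 10.35
position: [544.3, 16.8, 133.5]
ee_rot: [0.116, 0.993, 0.001, -0.003]
wrist_force: [-0.2, -0.2, -0.4]
gripper_width: 0.2
t 10.35 clampTCP [-18.7   0.3 133.5] F [-0.17 -0.2  -0.43] Fcx -0.12 w 0.2
d [-0.7 -0.3 -1.5] rot [ 0.002 -0.006  0.004]
```

Stroke 3, the loaded one, goes in stages with force checks.

```bash
python3 -m inch '[{"hand":0,"dx":9,"dy":0,"dz":-1,"ax":0,"ay":0,"az":0},{"hand":0,"dx":8,"dy":0,"dz":0,"ax":0,"ay":0,"az":0},{"hand":0,"dx":8,"dy":0,"dz":0,"ax":0,"ay":0,"az":0},{"hand":0,"dx":7,"dy":0,"dz":0,"ax":0,"ay":0,"az":0},{"hand":0,"dx":4,"dy":0,"dz":0,"ax":0,"ay":0,"az":0},{"hand":0,"dx":2,"dy":0,"dz":0,"ax":0,"ay":0,"az":0},{"hand":0,"dx":0,"dy":0,"dz":0,"ax":0,"ay":0,"az":0},{"hand":0,"dx":0,"dy":0,"dz":0,"ax":0,"ay":0,"az":0}]'; python3 to.py -63.5 0 135
```

```text
time: 11.35
position: [508.2, 25.5, 137.7]
ee_rot: [0.116, 0.993, 0.001, 0.004]
wrist_force: [5.8, -1.4, -0.2]
gripper_width: 0.1
t 11.35 clampTCP [-55.8   0.4 137.7] F [ 5.82 -1.44 -0.22] Fcx 5.99 w 0.1
d [ 7.8 -0.4  2.6] rot [0.003 0.008 0.004]
```

```bash
python3 -m inch '[{"hand":0,"dx":2,"dy":0,"dz":1,"ax":0,"ay":0,"az":0},{"hand":0,"dx":2,"dy":0,"dz":1,"ax":0,"ay":0,"az":0},{"hand":0,"dx":2,"dy":0,"dz":0.5,"ax":0,"ay":0,"az":0},{"hand":0,"dx":1,"dy":0,"dz":0,"ax":0,"ay":0,"az":0},{"hand":0,"dx":0,"dy":0,"dz":0,"ax":0,"ay":0,"az":0},{"hand":0,"dx":0,"dy":0,"dz":0,"ax":0,"ay":0,"az":0},{"hand":0,"dx":0,"dy":0,"dz":0,"ax":0,"ay":0,"az":0},{"hand":0,"dx":0,"dy":0,"dz":0,"ax":0,"ay":0,"az":0}]'; python3 to.py -65 0 135
```

```text
time: 12.35
position: [505.9, 26.0, 137.9]
ee_rot: [0.116, 0.993, 0.001, 0.013]
wrist_force: [6.0, -0.9, -1.7]
gripper_width: 0.2
t 12.35 clampTCP [-58.2   0.3 137.9] F [ 6.04 -0.89 -1.68] Fcx 6.08 w 0.2
d [ 6.9 -0.3  2.7] rot [0.005 0.026 0.003]
```

```bash
python3 -m inch '[{"hand":0,"dx":3,"dy":0,"dz":1,"ax":0,"ay":0.01,"az":0},{"hand":0,"dx":3,"dy":0,"dz":1,"ax":0,"ay":0.01,"az":0},{"hand":0,"dx":3,"dy":0,"dz":1,"ax":0,"ay":0,"az":0},{"hand":0,"dx":2,"dy":0,"dz":0,"ax":0,"ay":0,"az":0},{"hand":0,"dx":1,"dy":0,"dz":0,"ax":0,"ay":0,"az":0},{"hand":0,"dx":0,"dy":0,"dz":0,"ax":0,"ay":0,"az":0},{"hand":0,"dx":0,"dy":0,"dz":0,"ax":0,"ay":0,"az":0},{"hand":0,"dx":0,"dy":0,"dz":0,"ax":0,"ay":0,"az":0}]'; python3 to.py -65 0 135
```

```text
time: 13.35
position: [500.8, 27.3, 138.0]
ee_rot: [0.117, 0.993, 0.001, 0.015]
wrist_force: [7.3, -1.5, -2.3]
gripper_width: 0.1
t 13.35 clampTCP [-63.4   0.3 138. ] F [ 7.31 -1.49 -2.26] Fcx 7.46 w 0.1
d [ 1.7 -0.3  3. ] rot [0.006 0.029 0.003]
```

```bash
python3 -m inch '[{"hand":0,"dx":3,"dy":0,"dz":1,"ax":0,"ay":0.01,"az":0},{"hand":0,"dx":2,"dy":0,"dz":1,"ax":0,"ay":0.01,"az":0},{"hand":0,"dx":1.5,"dy":0,"dz":1,"ax":0,"ay":0,"az":0},{"hand":0,"dx":1,"dy":0,"dz":0,"ax":0,"ay":0,"az":0},{"hand":0,"dx":1,"dy":0,"dz":0,"ax":0,"ay":0,"az":0},{"hand":0,"dx":0.5,"dy":0,"dz":0,"ax":0,"ay":0,"az":0},{"hand":0,"dx":0.5,"dy":0,"dz":0,"ax":0,"ay":0,"az":0},{"hand":0,"dx":0.5,"dy":0,"dz":0,"ax":0,"ay":0,"az":0}]'; python3 - <<'E'
from h import *
F=[]
for i in range(5):
    im=arm.capture("wrist");s=arm.observe();F.append(np.r_[s["wrist_force"],s["position"]])
print(np.round(F,1).tolist(),np.round(np.mean(F,0),2));cv2.imwrite("pics/s3.png",im[:,:,::-1])
E
python3 to.py -66 0 135
```

```text
time: 14.35
position: [498.5, 27.7, 138.5]
ee_rot: [0.117, 0.993, 0.002, 0.017]
wrist_force: [8.5, -1.7, -3.7]
gripper_width: 0.2
[[8.2, -1.5, -1.8, 498.5, 27.8, 138.5], [8.4, -1.0, -2.3, 498.5, 27.7, 138.5], [9.0, -1.0, -2.3, 498.6, 27.7, 138.6], [7.1, -2.5, -2.7, 498.6, 27.7, 138.5], [8.5, -2.8, -2.2, 498.6, 27.7, 138.6]] [  8.23  -1.78  -2.27 498.55  27.74 138.53]
t 14.6 clampTCP [-65.7   0.3 138.6] F [ 8.53 -2.79 -2.22] Fcx 8.94 w -0.1
d [ 0.4 -0.3  3.5] rot [0.008 0.034 0.002]
```

Force suggests about 9 N of squeeze at an advance of about 30. I'll push slightly further so the 30 mm step is clearly passed, then back off and look.

```bash
python3 -m inch '[{"hand":0,"dx":2,"dy":0,"dz":1,"ax":0,"ay":0.01,"az":0},{"hand":0,"dx":2,"dy":0,"dz":1,"ax":0,"ay":0.01,"az":0},{"hand":0,"dx":1.5,"dy":0,"dz":1,"ax":0,"ay":0.01,"az":0},{"hand":0,"dx":1,"dy":0,"dz":0,"ax":0,"ay":0,"az":0},{"hand":0,"dx":1,"dy":0,"dz":0,"ax":0,"ay":0,"az":0},{"hand":0,"dx":1,"dy":0,"dz":0,"ax":0,"ay":0,"az":0},{"hand":0,"dx":0.5,"dy":0,"dz":0,"ax":0,"ay":0,"az":0},{"hand":0,"dx":0.5,"dy":0,"dz":0,"ax":0,"ay":0,"az":0}]';python3 to.py -67 0 135; python3 -m inch '[{"hand":0,"dx":-9,"dy":0,"dz":0,"ax":0,"ay":0,"az":0},{"hand":0,"dx":-10,"dy":0,"dz":0,"ax":0,"ay":0,"az":0},{"hand":0,"dx":-10,"dy":0,"dz":0,"ax":0,"ay":0.01,"az":0},{"hand":0,"dx":-10,"dy":0,"dz":0,"ax":0,"ay":0.01,"az":0},{"hand":0,"dx":-10,"dy":0,"dz":0,"ax":0,"ay":0.01,"az":0},{"hand":0,"dx":-5,"dy":0,"dz":0,"ax":0,"ay":0,"az":0},{"hand":0,"dx":0,"dy":0,"dz":-40,"ax":0,"ay":0,"az":0},{"hand":0,"dx":0,"dy":0,"dz":-40,"ax":0,"ay":0,"az":0}]'; python3 to.py -70 0 320
```

```text
time: 15.6
position: [497.3, 28.0, 139.3]
ee_rot: [0.117, 0.993, 0.003, 0.015]
wrist_force: [7.4, -1.6, -3.0]
gripper_width: 0.3
t 15.6 clampTCP [-67.    0.2 139.3] F [ 7.42 -1.58 -2.98] Fcx 7.59 w 0.3
d [ 0.1 -0.2  4.3] rot [0.01  0.029 0.001]
time: 16.6
position: [548.4, 14.3, 214.5]
ee_rot: [0.117, 0.993, 0.005, -0.01]
wrist_force: [0.8, -0.0, 0.4]
gripper_width: 0.1
t 16.6 clampTCP [-14.1  -1.1 214.5] F [ 0.81 -0.05  0.42] Fcx 0.8 w 0.1
d [  58.     2.  -104.3] rot [ 0.008 -0.02   0.001]
```

```bash
python3 -m inch '[{"hand":85,"dx":0,"dy":1,"dz":-40,"ax":0.004,"ay":-0.01,"az":0},{"hand":85,"dx":20,"dy":1,"dz":-40,"ax":0.004,"ay":-0.01,"az":0},{"hand":85,"dx":20,"dy":0,"dz":-20,"ax":0,"ay":0,"az":0},{"hand":85,"dx":15,"dy":0,"dz":0,"ax":0,"ay":0,"az":0},{"hand":85,"dx":0,"dy":0,"dz":0,"ax":0,"ay":0,"az":0},{"hand":85,"dx":0,"dy":0,"dz":0,"ax":0,"ay":0,"az":0},{"hand":85,"dx":0,"dy":0,"dz":0,"ax":0,"ay":0,"az":0},{"hand":85,"dx":0,"dy":0,"dz":0,"ax":0,"ay":0,"az":0}]'; python3 - <<'E'
from h import *
c=arm.calibration("wrist");im=arm.capture("wrist")[:,:,::-1].copy();cv2.imwrite("pics/w4raw.png",im)
c={k:np.array(v) for k,v in c.items()}
P=json.load(open("P.json"));S=6
q0=proj(c,cl2w([[40,0,45]],P))[0].astype(int)-[55,48]
cr=cv2.resize(im[q0[1]:q0[1]+96,q0[0]:q0[0]+110],None,fx=S,fy=S,interpolation=2)
for x,z,col in[(8+30,52,(255,0,255)),(31+30,43,(0,0,255)),(54,43,(0,255,255)),(110,47,(255,0,0))]:
    q=(proj(c,cl2w([[x,-50,z],[x,50,z]],P))+.5-q0)*S;print(x,np.round(q).tolist())
    cv2.line(cr,*[tuple(int(v) for v in w) for w in q],col,1)
cv2.imwrite("pics/w4.png",cr)
E
python3 to.py -70 0 320
```

```text
time: 17.6
position: [497.1, 28.2, 319.8]
ee_rot: [0.118, 0.993, 0.0, 0.0]
wrist_force: [0.2, -0.4, 0.1]
gripper_width: 85.0
38 [[126.0, 299.0], [549.0, 299.0]]
61 [[133.0, 371.0], [542.0, 371.0]]
54 [[132.0, 345.0], [543.0, 345.0]]
110 [[138.0, 557.0], [537.0, 557.0]]
t 17.65 clampTCP [-67.3   0.4 319.7] F [0.25 0.47 0.08] Fcx 0.13 w 85.0
d [ 2.7 -0.4 -0.3] rot [0.    0.001 0.001]
```

View pics/w4.png

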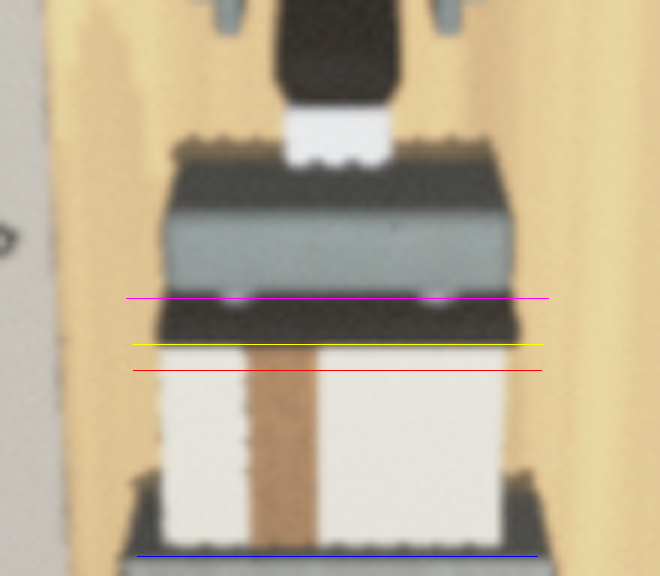

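Picture 9 of 12: the pack is square against the fence. The pad face is at row 346, where an unpushed pad would be at ~366. That means it is pushed in about 5–7 mm (10–14 N), and the jaw is at the 30 step. It has stood with the hand off since about t=16. Next I go above the button with the hand shut.

```bash
python3 -m inch '[{"hand":0,"dx":10,"dy":30,"dz":0,"ax":0,"ay":0,"az":0},{"hand":0,"dx":10,"dy":30,"dz":0,"ax":0,"ay":0,"az":0},{"hand":0,"dx":8,"dy":20,"dz":20,"ax":0,"ay":0,"az":0},{"hand":0,"dx":0,"dy":0,"dz":40,"ax":0,"ay":0,"az":0},{"hand":0,"dx":0,"dy":0,"dz":45,"ax":0,"ay":0,"az":0},{"hand":0,"dx":0,"dy":0,"dz":45,"ax":0,"ay":0,"az":0},{"hand":0,"dx":0,"dy":0,"dz":20,"ax":0,"ay":0,"az":0},{"hand":0,"dx":0,"dy":0,"dz":0,"ax":0,"ay":0,"az":0}]'; python3 to.py -95 80 118; python3 - <<'E'
from h import *
im=arm.capture("wrist")[:,:,::-1];cv2.imwrite("pics/w5.png",im)
E
```

```text
time: 18.65
position: [489.0, 114.9, 143.7]
ee_rot: [0.118, 0.993, -0.0, -0.0]
wrist_force: [0.6, 0.1, 0.4]
gripper_width: -0.4
t 18.65 clampTCP [-95.4  82.8 143.7] F [0.59 0.11 0.43] Fcx 0.54 w -0.4
d [-0.4 -2.8 25.7] rot [-0. -0. -0.]
```

View pics/w5.png

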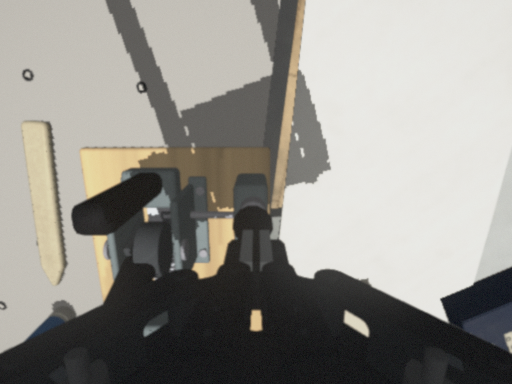

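The button (253,222) sits just left of and under the fingertips (257,250), which agrees with the −3 mm correction. Now pressing.

```bash
python3 -m inch '[{"hand":0,"dx":0,"dy":-3,"dz":10,"ax":0,"ay":0,"az":0},{"hand":0,"dx":0,"dy":0,"dz":12,"ax":0,"ay":0,"az":0},{"hand":0,"dx":0,"dy":0,"dz":4,"ax":0,"ay":0,"az":0},{"hand":0,"dx":0,"dy":0,"dz":3,"ax":0,"ay":0,"az":0},{"hand":0,"dx":0,"dy":0,"dz":3,"ax":0,"ay":0,"az":0},{"hand":0,"dx":0,"dy":0,"dz":3,"ax":0,"ay":0,"az":0},{"hand":0,"dx":0,"dy":0,"dz":0,"ax":0,"ay":0,"az":0},{"hand":0,"dx":0,"dy":0,"dz":0,"ax":0,"ay":0,"az":0}]'; python3 to.py -95 80 106
```

```text
time: 19.7
position: [492.1, 112.2, 112.2]
ee_rot: [0.118, 0.993, 0.001, 0.004]
wrist_force: [0.1, -0.5, 0.4]
gripper_width: 0.1
t 19.7 clampTCP [-91.7  80.9 112.2] F [ 0.06 -0.51  0.41] Fcx 0.17 w 0.1
d [ 3.3 -0.9  6.2] rot [ 0.003  0.008 -0.   ]
```

```bash
python3 -m inch '[{"hand":0,"dx":2,"dy":-1,"dz":0,"ax":0,"ay":0.008,"az":0},{"hand":0,"dx":1,"dy":0,"dz":3,"ax":0,"ay":0,"az":0},{"hand":0,"dx":0,"dy":0,"dz":3,"ax":0,"ay":0,"az":0},{"hand":0,"dx":0,"dy":0,"dz":3,"ax":0,"ay":0,"az":0},{"hand":0,"dx":0,"dy":0,"dz":0,"ax":0,"ay":0,"az":0},{"hand":0,"dx":0,"dy":0,"dz":0,"ax":0,"ay":0,"az":0},{"hand":0,"dx":0,"dy":0,"dz":0,"ax":0,"ay":0,"az":0},{"hand":0,"dx":0,"dy":0,"dz":0,"ax":0,"ay":0,"az":0}]'; python3 to.py -95 80 106
```

```text
time: 20.7
position: [489.8, 111.8, 104.5]
ee_rot: [0.118, 0.993, 0.002, 0.001]
wrist_force: [-1.2, -0.8, 1.9]
gripper_width: -0.0
t 20.7 clampTCP [-93.9  80.  104.5] F [-1.16 -0.78  1.87] Fcx -0.94 w -0.0
d [ 1.1  0.  -1.5] rot [ 0.003  0.001 -0.   ]
```

The button is about 7 mm down at 1.9 N, so it is past the break. I'll hold 1.5 s, then lift and look.

```bash
python3 -m inch '[{"hand":0,"dx":0,"dy":0,"dz":0,"ax":0,"ay":0,"az":0},{"hand":0,"dx":0,"dy":0,"dz":0,"ax":0,"ay":0,"az":0},{"hand":0,"dx":0,"dy":0,"dz":0,"ax":0,"ay":0,"az":0},{"hand":0,"dx":0,"dy":0,"dz":0,"ax":0,"ay":0,"az":0},{"hand":0,"dx":0,"dy":0,"dz":0,"ax":0,"ay":0,"az":0},{"hand":0,"dx":0,"dy":0,"dz":0,"ax":0,"ay":0,"az":0},{"hand":0,"dx":0,"dy":0,"dz":0,"ax":0,"ay":0,"az":0},{"hand":0,"dx":0,"dy":0,"dz":0,"ax":0,"ay":0,"az":0}]'; python3 to.py -95 80 106;  python3 -m inch '[{"hand":0,"dx":0,"dy":0,"dz":0,"ax":0,"ay":0,"az":0},{"hand":0,"dx":0,"dy":0,"dz":0,"ax":0,"ay":0,"az":0},{"hand":0,"dx":0,"dy":0,"dz":0,"ax":0,"ay":0,"az":0},{"hand":0,"dx":0,"dy":0,"dz":-10,"ax":0,"ay":0,"az":0},{"hand":0,"dx":0,"dy":0,"dz":-30,"ax":0,"ay":0,"az":0},{"hand":0,"dx":0,"dy":0,"dz":-45,"ax":0,"ay":0,"az":0},{"hand":0,"dx":0,"dy":0,"dz":-45,"ax":0,"ay":0,"az":0},{"hand":0,"dx":0,"dy":0,"dz":-45,"ax":0,"ay":0,"az":0}]'; python3 to.py -70 0 320
```

```text
time: 21.7
position: [489.8, 111.9, 104.5]
ee_rot: [0.118, 0.993, 0.002, 0.001]
wrist_force: [-0.8, 0.2, 1.8]
gripper_width: 0.3
t 21.7 clampTCP [-93.9  80.  104.5] F [-0.82  0.16  1.83] Fcx -0.83 w 0.3
d [ 1.1  0.  -1.5] rot [ 0.003  0.001 -0.   ]
time: 22.7
position: [486.4, 110.9, 281.4]
ee_rot: [0.118, 0.993, 0.0, -0.004]
wrist_force: [1.2, 0.3, 0.2]
gripper_width: 0.0
t 22.7 clampTCP [-97.1  78.3 281.4] F [1.15 0.28 0.17] Fcx 1.05 w 0.0
d [-26.8 -78.3 -38.8] rot [-0.    -0.008 -0.   ]
```

```bash
python3 -m inch '[{"hand":85,"dx":-8,"dy":-25,"dz":-20,"ax":0,"ay":0,"az":0},{"hand":85,"dx":-8,"dy":-25,"dz":-20,"ax":0,"ay":0,"az":0},{"hand":85,"dx":-8,"dy":-25,"dz":-10,"ax":0,"ay":0,"az":0},{"hand":85,"dx":0,"dy":0,"dz":0,"ax":0,"ay":0,"az":0},{"hand":85,"dx":0,"dy":0,"dz":0,"ax":0,"ay":0,"az":0},{"hand":85,"dx":0,"dy":0,"dz":0,"ax":0,"ay":0,"az":0},{"hand":85,"dx":0,"dy":0,"dz":0,"ax":0,"ay":0,"az":0},{"hand":85,"dx":0,"dy":0,"dz":0,"ax":0,"ay":0,"az":0}]'; python3 to.py -70 0 320; python3 - <<'E'
from h import *
im=arm.capture("wrist")[:,:,::-1];cv2.imwrite("pics/w6.png",cv2.resize(im[80:330,60:400],None,fx=2.3,fy=2.3,interpolation=2))
E
```

```text
time: 23.7
position: [493.0, 33.0, 339.5]
ee_rot: [0.116, 0.993, 0.002, 0.0]
wrist_force: [0.3, 0.3, -0.7]
gripper_width: 84.5
t 23.7 clampTCP [-72.4   4.1 339.5] F [ 0.33  0.29 -0.69] Fcx 0.25 w 84.5
d [-2.4 -4.1 19.5] rot [ 0.003 -0.     0.003]
```

View pics/w6.png

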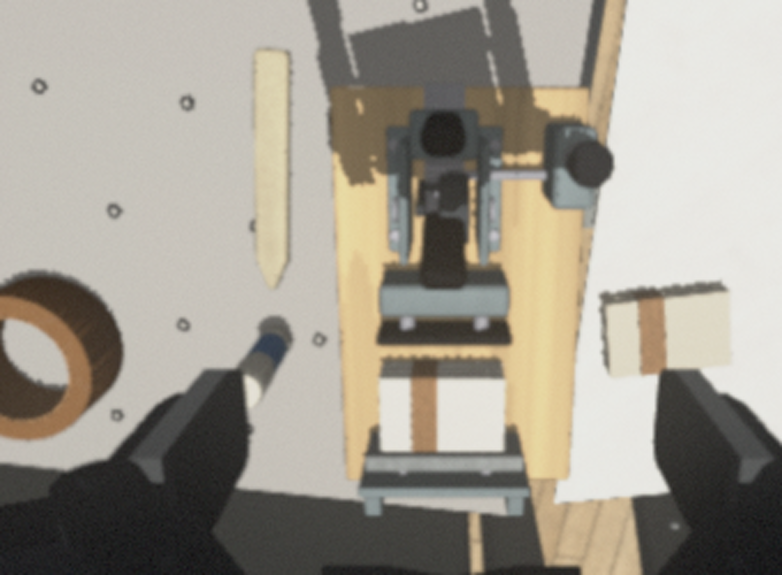

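The jaw is fully back (front edge at row ~318, pad at ~343). The pack lies square at the fence (382–505, 375–452) with a clear gap from the pad, and the bystanders have not moved. Handing in.

```bash
python3 -c "
from station import arm
print(arm.close_job())"
```

```text
the job is handed in; nothing more can be done
None
```

The job is handed in at about 24 s of the 69 s allowed. The pack was squared, clamped, left to stand and released, and the final wrist picture shows it lying square at the fence.

- **Clamping:** Three trigger strokes took the jaw to the 30 mm step.
- **Held squeeze:** My two estimates differ somewhat. The push force gave about 8–10 N. The picture showed the pad pushed in 5–7 mm, which is about 10–14 N. Both are inside the 5–20 N range and short of the 13 mm stop. I ended the last stroke at roughly 10 N, below the suggested 16–19 N, because the 30 mm step already held enough and one more step risked about 20–24 N.
- **Standing:** It stood clamped with the hand off from about t = 16 s until I pressed the button at about t = 20 s.
- **Release:** The button went down about 7 mm and stayed there for over a second, reading about 1.9 N once down. I did not see the force peak as it let go.
- **Final picture:** The jaw is fully back, there is a clear gap between pad and pack, and the things lying round the clamp look unmoved.

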